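Bring the sample jar to the reader on its carrier

ROBOT

A 6-joint arm with a two-finger parallel gripper is mounted at the origin on the work surface. World frame = base frame: x ahead of the robot, y to its left, z up, the work surface at z = 0. Lengths are in mm, angles in rad, forces in N, time in s.
With the tool pointing down it reaches from about 275 to 825 mm from the base axis. Payload 4.9 kg.
Tool frame: the origin (TCP) lies between the finger pads, 19 mm behind the fingertips; this is the grasp point; z points along the fingers, y is the line along which they close (so a half turn about z gives the same grasp; the last joint's range is limited). The gripper opens to 85 mm and grips with 20 to 120 N. Pads are 22 mm wide; open, the fingers measure 114 mm over their backs; the gripper's body (76 mm by 85 mm) begins 54 mm behind the grasp point. The pads swing forward as they close: fully open they stand 13 mm farther back than shut.
Start: joints at [-1.409, 0.326, -0.193, 1.052, 0, 1.437], TCP at [160.34, -526.127, 249.981] pointing down, gripper open.
Joint ranges: [-2.65, 2.65], [-0.97, 1.79], [-1.3, 1.35], [-1.93, 2.1], [-1.47, 1.37], [-3.14, 3.14]. Speed limits (rad/s): [2.57, 2.57, 3.14, 3.14, 3.14, 3.14].

INTERFACE

Orientations are given as a 3x3 rotation matrix whose columns are the frame's x, y, z axes.
In Python, from workcell import monitor, cams, robot gives the robot as it stands.
- The arm moves only by the tool drive_tool, never from a script. Its argument "rows" is a list of rows, each an object of numbers: "dx", "dy", "dz": the shift along the tool's x, y, z normalised to -1 to 1, where 1 is 0.5 m; "rx", "ry", "rz": the turn, a rotation vector about the tool's x, y, z normalised to -1 to 1, where 1 is 30 degrees; "fingers": the opening, from 0 (shut) to 1 (fully open). In form: [{"dx": .., "dy": .., "dz": .., "rx": .., "ry": .., "rz": .., "fingers": ..}, ...]. A call has 1 to 20 rows; each row is the pose to reach, as a shift and turn from the pose commanded when the call began, along the tool's axes at that moment; what a row does not reach only later rows make up. A row lasts 1/8 s, in which the tool goes at most 62.5 mm and 10.7 degrees, less where a joint would pass 70% of its speed; a pose out of reach is approached as far as the arm can. A call with a number of a shift or a turn outside -1 to 1 is refused whole. A call with a gripper value outside its range is refused whole. The fingers move at their own pace and stop on an object; the grip force is fixed at half the most. Time passes only in rows, so rows that repeat a pose let the fingers close. It gives the time, the measured TCP pose, the force, the opening and the grip force at its end, in the units of the state.
- monitor.read_state(): the state, without advancing time (a new reading comes with each control period).
- cams.grab_frame(name): name is "side" or "top"; returns a dict with "frame" (420x560x3 uint8, red, green, blue), "range_z" (420x560 float32, mm along the optical axis (not along the pixel's ray), 0 where there is no reading), "camera_matrix" (3x3 intrinsics, pixels), "k1" (the pictures are not rectified: a ray, as slopes to the right and down, at radius r is drawn at 1 + k1 r^2 times it, then the intrinsics apply), "T" (4x4, takes a point from camera to world coordinates). Camera axes: x right, y down, z forward; pixel columns grow to the right and rows downward; lengths in mm; the calibration is good to about 2 mm. A picture is of the moment at which its call begins.
- robot.job_done(): hands the job in; it is judged then, once.
The state is a dict: "time": time; "joint_pos": joint angles; "joint_vel": joint speeds; "joint_efforts": joint torques, N m; "tool_pos": TCP position; "tcp_rot": TCP orientation; "force": force on the tool from outside, world axes, zero at the start; "moment": the same for the moment, N m; "grip_width": finger opening in mm; "gripper_force": force on a finger pad.
Only numpy, scipy, OpenCV 4.12 (cv2) and the standard library are available. Lean on these libraries where they do the work, as an engineer would, in place of code of your own. Each camera call takes 0.05 s, during which the arm holds its last target. There are 200 camera calls.

TASK

Take the sample carrier by its orange grip fin and lift it off the bench; holding it up in the air away from the reader, tilt it gently so that the loose jar rolls from the end of its crowned track up onto the blue window in the middle, and keep it steady there for about three seconds. Then, with the jar staying on that window, carry the carrier over and set it down flat and gently on the reader, lined up with it and with the carrier's window right over the reader's blue window, and let go. Never touch the jar or let it run on to the far end of the track, and leave the other things on the bench alone.

Things in the scene. Friction and masses are not known exactly. Their poses are not given: they have to be found in the camera images.
- carrier: White carrier, 290 mm long (x), 192 mm wide (y), nominal 0.45 kg. Origin: centre of its flat underside, z up; base 8 mm thick. Jar track on its +y side; on the -y side a fixed grey tube rack, coloured caps up to 56 mm, that balances the jar. Starts flat on the bench, x roughly along world -y, so its y (jar side) points away from the robot
- carrier_grip (a point): Point on the carrier's upright orange grip fin at carrier x = y = 0, 106 mm above the underside; axes as the carrier. Fin: 70 mm long in x, 12 mm thick in y, top 125 mm above the underside. A good TCP place to grip it from above across its thickness, with about 60 N
- carrier_window (a point): Centre of the carrier's blue window (60 by 68 mm) on top of the crowned track floor: carrier x = 0, y = 58, z = 16 mm; axes as the carrier. The jar is on the window while its centre is within 20 mm of this point along carrier x. Two black marks on the clear outer rail at x = +-30 mm
- track_end (a point): Foot of the -x end stop: carrier x = -139, y = 58, z = 7.5 mm. The open track runs along carrier x to the other stop (x = +139 mm), 68 mm wide inside, rails and stops up to z = 54 mm; jar centre within x = +-109 mm. Its floor is crowned (radius 1.2 m, in 20 mm facets): highest at x = 0, slope x/1.2 rad down to either end, 5 mm lower at x = +-109 mm
- jar: Loose amber jar, white cap, lying across the track: diameter 60, length 64 mm, nominal 0.18 kg. Origin: its centre, 30 mm above the floor; y is its own axis (along carrier y). Rolls like a solid cylinder: 6.5 m/s2 x (carrier tilt + floor slope, rad) downhill, less 0.67 x the carrier's acceleration; rolling resistance about 0.012 rad of slope. Starts at rest at the -x stop
- reader: Grey reader module fixed to the bench, 340 mm long (its x) by 250 mm wide (its y), 40 mm high, with a flat level top with black corner marks on which the carrier is set. Origin: centre of its underside; axes like the carrier's (x roughly along world -y, y away from the robot)
- reader_window (a point): Centre of the reader's bright blue window, 50 by 70 mm, on its top face: at reader x = 0, y = +58 mm, z = 40 mm; axes as the reader. With the carrier set down properly its window lies right above and its x axis is parallel to the reader's
- reagent: Bystander: amber reagent bottle, 60 mm diameter, 130 mm high; origin at the centre of its underside. Leave it alone
- tip_box: Bystander: blue box with clear top, 86 by 122 by 75 mm; origin at the centre of its underside. Leave it alone
- well_plate: Bystander: white well plate, 86 by 128 by 28 mm; origin at the centre of its underside. Leave it alone
There are look-alikes about, which are no part of the job. Leave any purple or red look-alike of the jar alone.

How it is judged (in metres and radians):
On the way, in this order (a step that is already met when the one before it is completed fails the run):
1. the carrier is lifted off the bench (height (world z) of carrier above 0.03 m), for 0.1 s.
2. held in the air away from the reader, the jar is kept on the carrier's window (within 20 mm along the track) for 2.5 s (height (world z) of carrier above 0.03 m and horizontal distance between carrier and reader above 0.18 m and contact force between carrier and table below 0.05 N and x of jar in the frame of carrier between -0.02 and 0.02 m), for 2.5 s.
3. the carrier is held over the reader with the jar on the window (horizontal distance between carrier and reader below 0.1 m and height (world z) of carrier above 0.045 m and x of jar in the frame of carrier between -0.03 and 0.03 m), for 0.1 s.
At the end, for the whole second after the job is handed in: The carrier stands flat (tilt under 0.04 rad) and still on the reader, its window within 25 mm of the reader's window and its x axis within 0.12 rad of the reader's, released; the jar lies still in its track within 30 mm of the middle of the carrier's window (horizontal distance between carrier_window and reader_window below 0.025 m and angle between the x axis of carrier and the x axis of reader, either way round below 0.12 rad and z of carrier in the frame of reader between 0.036 and 0.045 m and angle between carrier's own z axis and vertical below 0.04 rad and x of jar in the frame of carrier between -0.03 and 0.03 m and linear speed of each of carrier, jar below 0.02 m/s); the robot touches nothing.
It fails at once if the robot touches the jar (contact force between any of the fingers, the arm and jar above 0.2 N).
It fails at once if the jar leaves its track or runs on to the far (+x) end of it ((z of jar in the frame of carrier above 0.065 m or contact force between jar and table above 0.1 N) or x of jar in the frame of carrier above 0.09 m).
It fails at once if the carrier is tipped steeply, or slammed or pressed hard on the reader (angle between carrier's own z axis and vertical above 0.3 rad or contact force between carrier and reader above 60 N).
It fails at once if the carrier comes near the reader or over it with the jar well off the window (more than 40 mm) (horizontal distance between carrier and reader below 0.16 m and (x of jar in the frame of carrier above 0.04 m or x of jar in the frame of carrier below -0.04 m)).
It fails at once if a bystander is disturbed (distance of any of reagent, tip_box, well_plate from where it was at the start of the episode above 0.02 m).
It also fails if it takes over 72 s, if anything falls off the work surface, if the arm or the gripper's body presses on something with over 40 N, if the wrist force passes 120 N, or if a joint passes its speed limit or range.

## Working session

There is one attempt and no reset: what is moved stays moved. The work goes in short steps, Python scripts to look and compute and a tool call to move; the robot and the scene stay as the last step left them, time stands still between calls to the robot, and variables do not carry over. Pictures are saved under pics/ and viewed, at most 10 in all, crops included, and the job is handed in when it is done.

Besides the shell and the picture viewer there is one more tool, called after "Request:" as name([rows], argument=value, ...), one row to a line, values as JSON. drive_tool: Moves the arm, as the interface text tells. Its arguments: {"type":"object","properties":{"rows":{"type":"array"}},"required":["rows"]}

```bash
mkdir -p pics; ls
python3 - <<'E'
from workcell import monitor,cams
import cv2,numpy as np
s=monitor.read_state();print({k:np.round(v,3).tolist() for k,v in s.items()})
for n in("top","side"):
    f=cams.grab_frame(n);np.savez("%s0.npz"%n,**f)
    cv2.imwrite(f"pics/{n}0.png",f["frame"][:,:,::-1]);print(n,f["camera_matrix"],f["k1"],np.round(f["T"],3))
E
```

```text
pics
{'time': 0.0, 'joint_pos': [-1.409, 0.327, -0.194, 1.052, -0.0, 1.437], 'joint_vel': [-0.0, -0.001, -0.001, -0.002, 0.001, -0.0], 'joint_efforts': [0.002, -44.34, 26.244, 0.015, 0.0, -0.0], 'tool_pos': [160.25, -525.575, 249.221], 'tcp_rot': [[0.957, 0.291, -0.0], [0.291, -0.957, 0.002], [0.0, -0.002, -1.0]], 'force': [-0.282, -0.187, -1.286], 'moment': [-0.023, -0.023, -0.009], 'gripper_force': 0.0, 'grip_width': 84.953}
top [[424.07460536   0.         278.85012425]
 [  0.         424.07460536 214.68079494]
 [  0.           0.           1.        ]] 0.021613570842967618 [[ 1.600000e-02 -9.980000e-01  6.800000e-02  5.238440e+02]
 [-1.000000e+00 -1.700000e-02 -5.000000e-03  1.191560e+02]
 [ 6.000000e-03 -6.800000e-02 -9.980000e-01  1.246965e+03]
 [ 0.000000e+00  0.000000e+00  0.000000e+00  1.000000e+00]]
side [[438.87716536   0.         282.89679106]
 [  0.         438.87716536 210.4185534 ]
 [  0.           0.           1.        ]] -0.14611344603573173 [[-9.26000e-01 -2.65000e-01  2.69000e-01  3.07826e+02]
 [-3.78000e-01  6.67000e-01 -6.42000e-01  8.28974e+02]
 [-9.00000e-03 -6.96000e-01 -7.18000e-01  8.99839e+02]
 [ 0.00000e+00  0.00000e+00  0.00000e+00  1.00000e+00]]
```

View pics/top0.png

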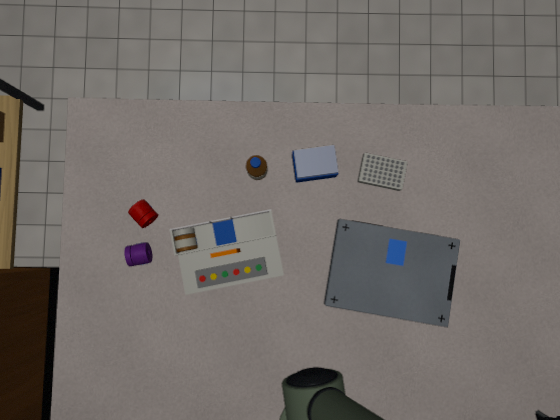

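View pics/side0.png

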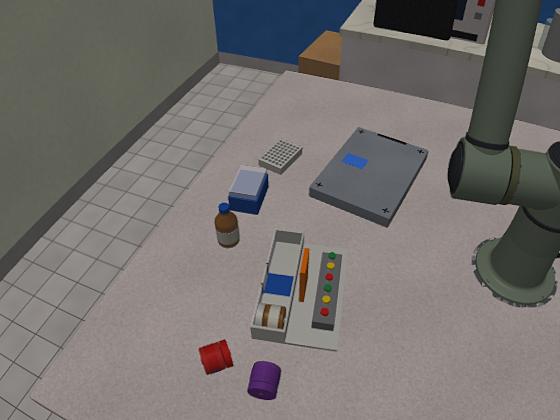

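Candidates in the top view:
- The jar is the amber one with white ends at (186,239), in the track. The red one at (143,213) and the purple one at (138,254) are look-alikes.
- The fin is the orange bar at (225,253).
- The carrier window is blue at (225,231). The reader window is blue at (397,252), and the tip box at (316,163) is also blue.

Next I'll measure these.

```bash
cat > h.py <<'E'
import cv2,numpy as np
def rays(f,px):
    px=np.asarray(px,float).reshape(-1,1,2)
    u=cv2.undistortPoints(px,f["camera_matrix"],np.array([float(f["k1"]),0,0,0,0])).reshape(-1,2)
    return np.c_[u,np.ones(len(u))]
def pts(f,m):   # world points (depth) of a mask
    v,u=np.nonzero(m&(f["range_z"]>0)); c=rays(f,np.c_[u,v])*f["range_z"][v,u][:,None]
    return c@f["T"][:3,:3].T+f["T"][:3,3]
def plane(f,px,z):
    d=rays(f,px)@f["T"][:3,:3].T; o=f["T"][:3,3]
    return o+d*((z-o[2])/d[:,2])[:,None]
def hsv(f): return cv2.cvtColor(f["frame"],cv2.COLOR_RGB2HSV)
def box(m,x0,x1,y0,y1):
    o=np.zeros_like(m);o[y0:y1,x0:x1]=m[y0:y1,x0:x1];return o
def hue(f,a,b,s=120,v=60):
    h=hsv(f);return (h[...,0]>=a)&(h[...,0]<=b)&(h[...,1]>=s)&(h[...,2]>=v)
E
python3 - <<'E'
from h import *
t=dict(np.load("top0.npz"));s=dict(np.load("side0.npz"))
def rect(p,n):
    r=cv2.minAreaRect(p[:,:2].astype(np.float32));b=cv2.boxPoints(r)
    e=b[1]-b[0],b[2]-b[1];l=max(e,key=np.linalg.norm)
    if l[1]>0:l=-l
    print(n,len(p),"c",np.round(r[0],1),"size",np.round(r[1],1),"long dir deg",round(np.degrees(np.arctan2(l[1],l[0])),2),"z pct",np.round(np.percentile(p[:,2],[5,50,95]),1))
fm={"top":(t,box(hue(t,5,20,150,120),205,245,244,262)),"side":(s,box(hue(s,5,20,150,120),296,312,245,305))}
for n,(f,m) in fm.items():
    p=pts(f,m);rect(p,"fin "+n);rect(p[p[:,2]>118],"fintop "+n)
for n,f,b in(("top",t,(210,240,215,246)),("side",s,(262,296,270,300))): rect(pts(f,box(hue(f,100,125,120,50),*b)),"cwin "+n)
for n,f,b in(("top",t,(380,412,235,270)),("side",s,(338,372,150,170))): rect(pts(f,box(hue(f,100,125,120,50),*b)),"rwin "+n)
for n,f in(("top",t),("side",s)):
    P=pts(f,f["range_z"]>0);q=P[(abs(P[:,2]-40)<6)&(P[:,0]>280)&(P[:,0]<590)&(P[:,1]<20)&(P[:,1]>-340)];rect(q,"reader "+n)
    q=P[(P[:,2]>3)&(P[:,2]<60)&(P[:,0]>330)&(P[:,0]<590)&(P[:,1]>90)&(P[:,1]<385)];rect(q,"carrier "+n)
    q=P[(P[:,2]>135)&(P[:,0]>350)&(P[:,0]<950)&(P[:,1]>-320)];print("tall",len(q))
c=t["frame"][200:300,160:300,::-1];d=s["frame"][225:355,240:350,::-1]
cv2.imwrite("pics/crop.png",np.hstack([cv2.resize(c,(420,300),interpolation=2),cv2.resize(d,(254,300),interpolation=2)]))
E
```

```text
fin top 103 c [497.4 257.9] size [10.3 67.3] long dir deg -77.81 z pct [122.  125.1 128.6]
fintop top 103 c [497.4 257.9] size [10.3 67.3] long dir deg -77.81 z pct [122.  125.1 128.6]
fin side 126 c [506.8 213.9] size [ 10.4 166.3] long dir deg -77.31 z pct [120.1 125.6 127.6]
fintop side 121 c [496.3 260.6] size [10.4 70.6] long dir deg -77.31 z pct [122.  125.6 127.6]
cwin top 447 c [555.  270.5] size [65.3 57.5] long dir deg -167.56 z pct [11.8 15.9 20. ]
cwin side 513 c [555.2 274.8] size [62.7 64.6] long dir deg -77.17 z pct [13.4 16.1 18.9]
rwin top 443 c [ 506.5 -221.4] size [51.  70.3] long dir deg -9.47 z pct [37.  40.9 44.5]
rwin side 240 c [ 506.4 -217.9] size [52.6 71.7] long dir deg -8.11 z pct [38.6 41.3 44.7]
reader top 9487 c [ 450.9 -197.4] size [324.4 251.6] long dir deg -98.89 z pct [36.4 40.2 43.9]
carrier top 6021 c [460.2 237.6] size [294.6 259.4] long dir deg -90.08 z pct [ 4.2 12.1 54.3]
tall 1
reader side 5671 c [ 450.3 -195.4] size [330. 251.] long dir deg -98.71 z pct [37.5 40.8 43.9]
carrier side 6891 c [460.  237.9] size [294.1 259.8] long dir deg -90.06 z pct [ 5.1 14.  54.8]
tall 1
```

View pics/crop.png

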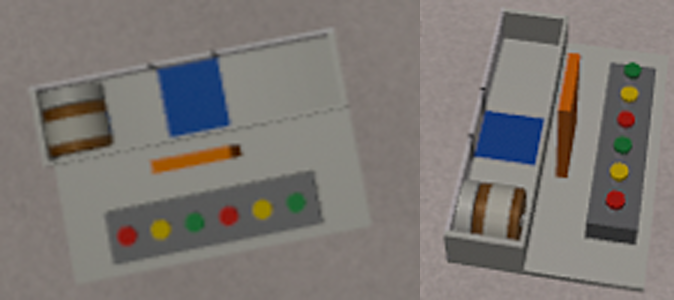

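The crop confirms the orange fin, the amber and white jar against the left (-x) stop, and the blue window. The measurements fit the given sizes:
- **Carrier:** fin at about (497.5, 259.5), top at z 125, x axis at -77.5°.
- **Reader:** window at about (506.4, -219.6), z 40, x axis at -98.8°. That puts its origin at about (449, -211).

Next I'll start the reach.

Request:
drive_tool([
  {"dx": 0.55, "dy": -0.652, "dz": 0, "rx": 0, "ry": 0, "rz": -1, "fingers": 1},
  {"dx": 0.55, "dy": -0.652, "dz": 0, "rx": 0, "ry": 0, "rz": -1, "fingers": 1},
  {"dx": 0.55, "dy": -0.652, "dz": 0, "rx": 0, "ry": 0, "rz": -1, "fingers": 1},
  {"dx": 0.55, "dy": -0.652, "dz": 0, "rx": 0, "ry": 0, "rz": -1, "fingers": 1},
  {"dx": 0.55, "dy": -0.652, "dz": 0, "rx": 0, "ry": 0, "rz": -1, "fingers": 1},
  {"dx": 0.55, "dy": -0.652, "dz": 0, "rx": 0, "ry": 0, "rz": -1, "fingers": 1},
  {"dx": 0.55, "dy": -0.652, "dz": 0, "rx": 0, "ry": 0, "rz": -1, "fingers": 1},
  {"dx": 0.55, "dy": -0.652, "dz": 0, "rx": 0, "ry": 0, "rz": -1, "fingers": 1},
  {"dx": 0.55, "dy": -0.652, "dz": 0, "rx": 0, "ry": 0, "rz": -1, "fingers": 1},
  {"dx": 0.55, "dy": -0.652, "dz": 0, "rx": 0, "ry": 0, "rz": -1, "fingers": 1},
])

```text
time: 1.35
tool_pos: [328.1, -135.3, 249.9]
tcp_rot: [[0.684, 0.729, -0.0], [0.729, -0.684, -0.0], [-0.0, -0.0, -1.0]]
force: [-1.9, -0.2, 0.8]
grip_width: 85.6
gripper_force: 0.0
```

```bash
cat >> h.py <<'E'
from scipy.spatial.transform import Rotation as Ro
def goal(pos,xdeg,s):  # normalised move to TCP pos, tool down, tool x at yaw xdeg
    R=np.array(s["tcp_rot"]);a=np.radians(xdeg)
    G=np.array([[np.cos(a),np.sin(a),0],[np.sin(a),-np.cos(a),0],[0,0,-1]])
    d=R.T@(np.array(pos)-s["tool_pos"])/500; r=Ro.from_matrix(R.T@G).as_rotvec(degrees=True)/30
    print("t",round(s["time"],2),"pos",np.round(s["tool_pos"],1),"d",np.round(d,4),"r",np.round(r,4),"z",np.round(R[:,2],4))
E
python3 - <<'E'
from h import *;from workcell import monitor
goal([497.5,259.5,250],102.5,monitor.read_state())
E
```

```text
t 1.35 pos [ 328.1 -135.3  249.9] d [ 8.075e-01 -2.934e-01 -4.000e-04] r [-4.0000e-04  4.0000e-04 -1.8565e+00] z [-2.e-04 -1.e-04 -1.e+00]
```

Request:
drive_tool([
  {"dx": 0.8075, "dy": -0.2934, "dz": 0, "rx": 0, "ry": 0, "rz": -1, "fingers": 1},
  {"dx": 0.8075, "dy": -0.2934, "dz": 0, "rx": 0, "ry": 0, "rz": -1, "fingers": 1},
  {"dx": 0.8075, "dy": -0.2934, "dz": 0, "rx": 0, "ry": 0, "rz": -1, "fingers": 1},
  {"dx": 0.8075, "dy": -0.2934, "dz": 0, "rx": 0, "ry": 0, "rz": -1, "fingers": 1},
  {"dx": 0.8075, "dy": -0.2934, "dz": 0, "rx": 0, "ry": 0, "rz": -1, "fingers": 1},
  {"dx": 0.8075, "dy": -0.2934, "dz": 0, "rx": 0, "ry": 0, "rz": -1, "fingers": 1},
  {"dx": 0.8075, "dy": -0.2934, "dz": 0, "rx": 0, "ry": 0, "rz": -1, "fingers": 1},
  {"dx": 0.8075, "dy": -0.2934, "dz": 0, "rx": 0, "ry": 0, "rz": -1, "fingers": 1},
  {"dx": 0.8075, "dy": -0.2934, "dz": 0, "rx": 0, "ry": 0, "rz": -1, "fingers": 1},
  {"dx": 0.8075, "dy": -0.2934, "dz": 0, "rx": 0, "ry": 0, "rz": -1, "fingers": 1},
])

```text
time: 2.6
tool_pos: [496.8, 259.2, 250.0]
tcp_rot: [[0.229, 0.974, -0.001], [0.974, -0.229, -0.0], [-0.001, -0.0, -1.0]]
force: [-0.7, -0.6, -0.1]
grip_width: 85.1
gripper_force: 0.0
```

Request:
drive_tool([
  {"dx": 0, "dy": 0, "dz": 0, "rx": 0, "ry": 0, "rz": -0.8565, "fingers": 1},
  {"dx": 0, "dy": 0, "dz": 0, "rx": 0, "ry": 0, "rz": -0.8565, "fingers": 1},
  {"dx": 0, "dy": 0, "dz": 0, "rx": 0, "ry": 0, "rz": -0.8565, "fingers": 1},
  {"dx": 0, "dy": 0, "dz": 0, "rx": 0, "ry": 0, "rz": -0.8565, "fingers": 1},
])

```text
time: 3.1
tool_pos: [496.8, 259.8, 250.4]
tcp_rot: [[-0.216, 0.976, 0.0], [0.976, 0.216, 0.0], [-0.0, 0.0, -1.0]]
force: [-0.2, -0.5, 0.8]
grip_width: 85.7
gripper_force: 0.0
```

Run:
```python
from h import *;from workcell import monitor
goal([497.5,259.5,106],102.5,monitor.read_state())
```

```text
t 3.1 pos [496.8 259.8 250.4] d [-0.0009  0.0011  0.2888] r [ 0.0008  0.     -0.0006] z [ 4.e-04  1.e-04 -1.e+00]
```

Request:
drive_tool([
  {"dx": 0, "dy": 0, "dz": 0.08, "rx": 0, "ry": 0, "rz": 0, "fingers": 1},
  {"dx": 0, "dy": 0, "dz": 0.16, "rx": 0, "ry": 0, "rz": 0, "fingers": 1},
  {"dx": 0, "dy": 0, "dz": 0.21, "rx": 0, "ry": 0, "rz": 0, "fingers": 1},
  {"dx": 0, "dy": 0, "dz": 0.25, "rx": 0, "ry": 0, "rz": 0, "fingers": 1},
  {"dx": 0, "dy": 0, "dz": 0.275, "rx": 0, "ry": 0, "rz": 0, "fingers": 1},
  {"dx": 0, "dy": 0, "dz": 0.288, "rx": 0, "ry": 0, "rz": 0, "fingers": 1},
  {"dx": 0, "dy": 0, "dz": 0.288, "rx": 0, "ry": 0, "rz": 0, "fingers": 0.6},
  {"dx": 0, "dy": 0, "dz": 0.288, "rx": 0, "ry": 0, "rz": 0, "fingers": 0.3},
  {"dx": 0, "dy": 0, "dz": 0.288, "rx": 0, "ry": 0, "rz": 0, "fingers": 0.2},
  {"dx": 0, "dy": 0, "dz": 0.288, "rx": 0, "ry": 0, "rz": 0, "fingers": 0.1},
  {"dx": 0, "dy": 0, "dz": 0.288, "rx": 0, "ry": 0, "rz": 0, "fingers": 0},
  {"dx": 0, "dy": 0, "dz": 0.288, "rx": 0, "ry": 0, "rz": 0, "fingers": 0},
  {"dx": 0, "dy": 0, "dz": 0.288, "rx": 0, "ry": 0, "rz": 0, "fingers": 0},
  {"dx": 0, "dy": 0, "dz": 0.288, "rx": 0, "ry": 0, "rz": 0, "fingers": 0},
  {"dx": 0, "dy": 0, "dz": 0.288, "rx": 0, "ry": 0, "rz": 0, "fingers": 0},
  {"dx": 0, "dy": 0, "dz": 0.288, "rx": 0, "ry": 0, "rz": 0, "fingers": 0},
])

```text
time: 5.1
tool_pos: [496.8, 261.1, 106.4]
tcp_rot: [[-0.219, 0.976, 0.0], [0.976, 0.219, 0.0], [0.0, 0.0, -1.0]]
force: [-1.8, 0.2, 5.8]
grip_width: 11.5
gripper_force: 59.8
```

```bash
cat >> h.py <<'E'
from scipy.optimize import least_squares
TR=dict(cx=0.,cy=0.,cz=106.)   # TCP in carrier coordinates
def cpts(f,s):                 # depth points in the nominal carrier frame (carrier x=-tool x, y=tool y, z=-tool z)
    P=pts(f,f["range_z"]>0)-np.array(s["tool_pos"]); q=P@np.array(s["tcp_rot"])
    return q*[-1,1,-1]+[TR["cx"],TR["cy"],TR["cz"]]
def sel(q,x0,x1,y0,y1,z0,z1): return q[(q[:,0]>x0)&(q[:,0]<x1)&(q[:,1]>y0)&(q[:,1]<y1)&(q[:,2]>z0)&(q[:,2]<z1)]
def jar(q):
    p=sel(q,-128,128,32,80,40,82)
    if len(p)<15: return None
    r=least_squares(lambda v:np.hypot(p[:,0]-v[0],p[:,2]-v[1])-30,[p[:,0].mean(),43],loss="soft_l1",f_scale=2)
    return np.round([*r.x,len(p)],1)
def fit(q):   # base plane near the fin: tilts and height
    p=np.vstack([sel(q,-130,130,-22,-10,-10,22),sel(q,-130,-45,-10,18,-10,22),sel(q,45,130,-10,18,-10,22),sel(q,-130,130,10,18,-10,22)])
    if len(p)<50: return None
    r=least_squares(lambda v:v[0]+v[1]*p[:,0]+v[2]*p[:,1]-p[:,2],[8,0,0],loss="soft_l1",f_scale=2)
    return np.round([r.x[0],*r.x[1:],len(p)],4)
def look(save=None,n=1):
    from workcell import monitor,cams
    for k in range(n):
        for c in("top","side"):
            s=monitor.read_state();f=cams.grab_frame(c);q=cpts(f,s)
            w=sel(pts_c(f,s,hue(f,100,125,120,50)),-60,60,20,95,2,30)
            print(round(s["time"],2),c,"jar x,z,n",jar(q),"base z,dz/dx,dz/dy,n",fit(q),"win",np.round(w.mean(0),1) if len(w) else None,len(w))
            if save and k==0: cv2.imwrite(f"pics/{save}_{c}.png",f["frame"][:,:,::-1])
    R=np.array(s["tcp_rot"]);print("pos",np.round(s["tool_pos"],1),"tilt(+x down, rad)",round(float(R[2,0]),4),"roll",round(float(R[2,1]),4),"F",np.round(s["force"],1),"w",round(s["grip_width"],1),round(s["gripper_force"],0))
def pts_c(f,s,m): return (pts(f,m)-np.array(s["tool_pos"]))@np.array(s["tcp_rot"])*[-1,1,-1]+[TR["cx"],TR["cy"],TR["cz"]]
E
python3 -c "
from h import *;look('grip')"
```

```text
5.1 top jar x,z,n [-105.1   40.2   49. ] base z,dz/dx,dz/dy,n [7.4211e+00 1.3000e-03 1.8000e-02 5.5300e+02] win [10.4 63.9 15.5] 312
5.15 side jar x,z,n [-107.4   41.4  377. ] base z,dz/dx,dz/dy,n [ 8.1563e+00 -5.0000e-04 -1.5000e-03  9.8100e+02] win [ 0.8 60.2 15.8] 514
pos [496.8 261.1 106.4] tilt(+x down, rad) 0.0001 roll 0.0003 F [-0.6 -0.1  5.5] w 11.4 60.0
```

Request:
drive_tool([
  {"dx": 0, "dy": 0, "dz": -0.005, "rx": 0, "ry": 0, "rz": 0, "fingers": 0},
  {"dx": 0, "dy": 0, "dz": -0.02, "rx": 0, "ry": 0, "rz": 0, "fingers": 0},
  {"dx": 0, "dy": 0, "dz": -0.04, "rx": 0, "ry": 0, "rz": 0, "fingers": 0},
  {"dx": 0, "dy": 0, "dz": -0.06, "rx": 0, "ry": 0, "rz": 0, "fingers": 0},
  {"dx": 0, "dy": 0, "dz": -0.08, "rx": 0, "ry": 0, "rz": 0, "fingers": 0},
  {"dx": 0, "dy": 0, "dz": -0.1, "rx": 0, "ry": 0, "rz": 0, "fingers": 0},
  {"dx": 0, "dy": 0, "dz": -0.12, "rx": 0, "ry": 0.03, "rz": 0, "fingers": 0},
  {"dx": 0, "dy": 0, "dz": -0.14, "rx": 0, "ry": 0.06, "rz": 0, "fingers": 0},
  {"dx": 0, "dy": 0, "dz": -0.155, "rx": 0, "ry": 0.09, "rz": 0, "fingers": 0},
  {"dx": 0, "dy": 0, "dz": -0.16, "rx": 0, "ry": 0.12, "rz": 0, "fingers": 0},
  {"dx": 0, "dy": 0, "dz": -0.16, "rx": 0, "ry": 0.14, "rz": 0, "fingers": 0},
  {"dx": 0, "dy": 0, "dz": -0.16, "rx": 0, "ry": 0.15, "rz": 0, "fingers": 0},
  {"dx": 0, "dy": 0, "dz": -0.16, "rx": 0, "ry": 0.15, "rz": 0, "fingers": 0},
  {"dx": 0, "dy": 0, "dz": -0.16, "rx": 0, "ry": 0.15, "rz": 0, "fingers": 0},
])

```text
time: 6.95
tool_pos: [496.7, 261.1, 185.7]
tcp_rot: [[-0.218, 0.976, -0.018], [0.973, 0.219, 0.076], [0.078, -0.0, -0.997]]
force: [-0.9, -0.8, -7.2]
grip_width: 11.4
gripper_force: 58.5
```

```bash
python3 -c "
from h import *;look('lift')"
```

```text
6.95 top jar x,z,n [-105.9   39.8   46. ] base z,dz/dx,dz/dy,n [7.7034e+00 3.2000e-03 1.3900e-02 5.6300e+02] win [21.5 79.7 15.5] 66
7.0 side jar x,z,n [-109.1   40.3  377. ] base z,dz/dx,dz/dy,n [ 8.0095e+00  1.0000e-03 -2.5000e-03  1.0920e+03] win [ 0.8 60.3 15.7] 529
pos [496.7 261.1 185.8] tilt(+x down, rad) 0.0785 roll -0.0003 F [ 0.5  0.7 -6.4] w 11.5 59.0
```

View pics/lift_side.png

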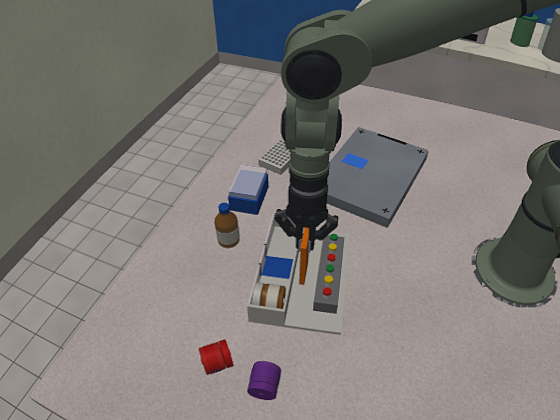

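The carrier is up and firmly held. The jar is at (268,296), still against the -x stop, and the window is clear at (277,267). I'll use a small roll simulation to choose the tilt pulses.

Request:
drive_tool([
  {"dx": 0, "dy": 0, "dz": 0, "rx": 0, "ry": 0.08, "rz": 0, "fingers": 0},
  {"dx": 0, "dy": 0, "dz": 0, "rx": 0, "ry": 0.08, "rz": 0, "fingers": 0},
  {"dx": 0, "dy": 0, "dz": 0, "rx": 0, "ry": 0.08, "rz": 0, "fingers": 0},
  {"dx": 0, "dy": 0, "dz": 0, "rx": 0, "ry": 0.08, "rz": 0, "fingers": 0},
])

```text
time: 7.55
tool_pos: [496.8, 261.2, 186.0]
tcp_rot: [[-0.218, 0.976, -0.026], [0.969, 0.219, 0.117], [0.12, 0.0, -0.993]]
force: [0.5, 0.6, -6.8]
grip_width: 11.5
gripper_force: 58.5
```

```bash
cat >> h.py <<'E'
def quick(n=2):
    from workcell import monitor,cams
    L=[]
    for k in range(n):
        s=monitor.read_state();f=cams.grab_frame("side");j=jar(cpts(f,s));L.append((s["time"],j[0]))
        print(round(s["time"],3),"jar",j,"tilt",round(float(np.array(s["tcp_rot"])[2,0]),4))
    print("v",np.round(np.polyfit(*np.array(L).T,1)[0],0))
E
python3 -c "
from h import *;quick(3)"
```

```text
7.55 jar [-97.4  41.1 599. ] tilt 0.1198
7.6 jar [-94.7  41.3 610. ] tilt 0.1199
7.65 jar [-91.7  41.6 617. ] tilt 0.12
v 57.0
```

Run:
```python
from sim import *
for d in ([.06]*5,[.055]*5,[.05]*3+[.055]*3):
    print(d);ens(-91.7,63,.12,d)
```

```text
[0.06, 0.06, 0.06, 0.06, 0.06]
0 0.009  -63,v 27  -59,v 43  -54,v 60 [-83, -70, -59]
0 0.012  -68,v 10  -63,v 27  -59,v 43 [-84, -71, -63]
0 0.015  -72,v  0  -68,v 10  -63,v 27 [-84, -73, -68]
1 0.009  -64,v 23  -60,v 37  -55,v 58 [-83, -70, -60]
1 0.012  -68,v 10  -64,v 23  -60,v 37 [-84, -72, -64]
1 0.015  -72,v  0  -68,v 10  -64,v 23 [-84, -73, -68]
2 0.009  -62,v 32  -58,v 47  -53,v 62 [-83, -69, -58]
2 0.012  -67,v 12  -62,v 32  -58,v 47 [-84, -71, -62]
2 0.015  -72,v  0  -67,v 12  -62,v 32 [-84, -72, -67]
[0.055, 0.055, 0.055, 0.055, 0.055]
0 0.009  -69,v  2  -65,v 19  -60,v 36 [-84, -71, -65]
0 0.012  -73,v  0  -69,v  2  -65,v 19 [-84, -73, -69]
0 0.015  -75,v  0  -73,v  0  -69,v  2 [-84, -74, -73]
1 0.009  -69,v  4  -65,v 17  -61,v 30 [-84, -72, -65]
1 0.012  -73,v  0  -69,v  4  -65,v 17 [-84, -73, -69]
1 0.015  -76,v  0  -73,v  0  -69,v  4 [-84, -75, -73]
2 0.009  -70,v  0  -64,v 24  -59,v 41 [-83, -71, -64]
2 0.012  -73,v -2  -70,v  0  -64,v 24 [-84, -72, -70]
2 0.015  -75,v  0  -73,v  0  -70,v  0 [-84, -74, -73]
[0.05, 0.05, 0.05, 0.055, 0.055, 0.055]
0 0.009  -74,v  0  -70,v  0  -63,v 14 [-84, -73, -70]
0 0.012  -76,v  0  -74,v  0  -70,v  0 [-84, -75, -74]
0 0.015  -77,v  0  -76,v  0  -74,v  0 [-84, -76, -76]
1 0.009  -74,v  0  -70,v  0  -64,v  9 [-84, -74, -70]
1 0.012  -76,v  0  -74,v  0  -70,v  0 [-84, -75, -74]
1 0.015  -78,v  0  -76,v  0  -74,v  0 [-84, -77, -76]
2 0.009  -75,v-10  -71,v -3  -62,v 22 [-84, -73, -71]
2 0.012  -76,v -6  -73,v  0  -71,v  0 [-84, -74, -73]
2 0.015  -77,v  0  -75,v  0  -73,v  0 [-84, -75, -75]
```

Request:
drive_tool([
  {"dx": 0, "dy": 0, "dz": 0, "rx": 0, "ry": -0.115, "rz": 0, "fingers": 0},
  {"dx": 0, "dy": 0, "dz": 0, "rx": 0, "ry": -0.115, "rz": 0, "fingers": 0},
  {"dx": 0, "dy": 0, "dz": 0, "rx": 0, "ry": -0.115, "rz": 0, "fingers": 0},
  {"dx": 0, "dy": 0, "dz": 0, "rx": 0, "ry": -0.115, "rz": 0, "fingers": 0},
])

```text
time: 8.2
tool_pos: [496.8, 260.9, 186.0]
tcp_rot: [[-0.218, 0.976, -0.013], [0.974, 0.219, 0.059], [0.061, -0.0, -0.998]]
force: [-0.5, -0.3, -6.9]
grip_width: 11.4
gripper_force: 58.6
```

```bash
python3 -c "
from h import *;quick(2)"
```

```text
8.2 jar [-61.7  43.7 586. ] tilt 0.0607
8.25 jar [-59.7  44.  597. ] tilt 0.0606
v 40.0
```

Run:
```python
from sim import *
for d in ([.035]*5,[.03]*5,):
    print(d);ens(-59.5,40,.0607,d)
```

```text
[0.035, 0.035, 0.035, 0.035, 0.035]
0 0.009  -53,v -4  -51,v  0  -48,v  0 [-55, -51, -51]
0 0.012  -53,v  0  -52,v  0  -51,v  0 [-55, -52, -52]
0 0.015  -54,v  0  -53,v  0  -52,v  0 [-55, -53, -53]
1 0.009  -50,v  0  -48,v  0  -45,v  0 [-55, -49, -48]
1 0.012  -51,v  0  -50,v  0  -48,v  0 [-55, -50, -50]
1 0.015  -52,v  0  -51,v  0  -50,v  0 [-55, -51, -51]
2 0.009  -56,v-19  -54,v-11  -52,v -4 [-55, -52, -54]
2 0.012  -56,v-13  -54,v -6  -52,v  0 [-55, -53, -54]
2 0.015  -56,v -7  -54,v  0  -53,v  0 [-55, -54, -54]
[0.03, 0.03, 0.03, 0.03, 0.03]
0 0.009  -56,v-19  -54,v -9  -51,v  0 [-55, -52, -54]
0 0.012  -57,v-15  -54,v -5  -52,v  0 [-55, -53, -54]
0 0.015  -56,v -9  -54,v  0  -53,v  0 [-55, -54, -54]
1 0.009  -53,v-10  -51,v -3  -49,v  0 [-55, -50, -51]
1 0.012  -53,v -5  -52,v  0  -50,v  0 [-55, -52, -52]
1 0.015  -53,v  0  -53,v  0  -52,v  0 [-55, -53, -53]
2 0.009  -60,v-33  -57,v-24  -55,v-16 [-55, -54, -57]
2 0.012  -60,v-27  -57,v-19  -55,v-11 [-55, -54, -57]
2 0.015  -59,v-20  -57,v-12  -55,v -4 [-55, -55, -57]
```

Request:
drive_tool([
  {"dx": 0, "dy": 0, "dz": 0, "rx": 0, "ry": -0.02, "rz": 0, "fingers": 0},
  {"dx": 0, "dy": 0, "dz": 0, "rx": 0, "ry": -0.02, "rz": 0, "fingers": 0},
  {"dx": 0, "dy": 0, "dz": 0, "rx": 0, "ry": -0.025, "rz": 0, "fingers": 0},
  {"dx": 0, "dy": 0, "dz": 0, "rx": 0, "ry": -0.035, "rz": 0, "fingers": 0},
])

```text
time: 8.8
tool_pos: [496.8, 261.0, 186.0]
tcp_rot: [[-0.219, 0.976, -0.009], [0.975, 0.219, 0.041], [0.042, 0.0, -0.999]]
force: [0.2, -0.1, -6.3]
grip_width: 11.3
gripper_force: 58.6
```

```bash
python3 -c "
from h import *;quick(2)
from sim import *
import sys" ; python3 - <<'E'
E
```

```text
8.8 jar [-51.   44.5 597. ] tilt 0.0417
8.85 jar [-50.8  44.4 600. ] tilt 0.0416
v 4.0
```

Run:
```python
from sim import *
for d in ([.075]*3+[.03]*2,[.07]*4+[.02]*4,[.075]*4+[.01]*6):
    print(d);ens(-51,0,.0416,d)
```

```text
[0.075, 0.075, 0.075, 0.03, 0.03]
0 0.009  -35,v 33  -31,v 49  -27,v 65 [-51, -44, -31]
0 0.012  -39,v 18  -35,v 33  -31,v 49 [-51, -45, -35]
0 0.015  -43,v  3  -39,v 18  -35,v 33 [-51, -46, -39]
1 0.009  -36,v 31  -32,v 48  -27,v 63 [-51, -44, -32]
1 0.012  -40,v  6  -36,v 31  -32,v 48 [-51, -45, -36]
1 0.015  -43,v  0  -40,v  6  -36,v 31 [-51, -46, -40]
2 0.009  -39,v 26  -34,v 40  -30,v 54 [-51, -46, -34]
2 0.012  -43,v 11  -39,v 26  -34,v 40 [-51, -47, -39]
2 0.015  -48,v  0  -43,v 11  -39,v 26 [-51, -49, -43]
[0.07, 0.07, 0.07, 0.07, 0.02, 0.02, 0.02, 0.02]
0 0.009  -27,v  4  -14,v 43    0,v 82 [-51, -46, -32, -19]
0 0.012  -37,v -2  -27,v  4  -14,v 43 [-51, -47, -36, -29]
0 0.015  -44,v -6  -37,v  0  -27,v  4 [-51, -48, -40, -37]
1 0.009  -29,v  1  -16,v 36   -2,v 76 [-51, -45, -33, -21]
1 0.012  -39,v  0  -29,v  1  -16,v 36 [-51, -47, -37, -30]
1 0.015  -46,v-19  -39,v  0  -29,v  1 [-51, -48, -40, -39]
2 0.009  -38,v -6  -24,v 21   -9,v 60 [-51, -48, -36, -27]
2 0.012  -46,v -7  -37,v  0  -24,v 21 [-51, -49, -41, -37]
2 0.015  -59,v-44  -45,v  0  -37,v  0 [-51, -50, -46, -45]
[0.075, 0.075, 0.075, 0.075, 0.01, 0.01, 0.01, 0.01, 0.01, 0.01]
0 0.009  -16,v  0   10,v 58   37,v130 [-51, -44, -26, -10, 3]
0 0.012  -32,v-14  -16,v  0   10,v 58 [-51, -45, -31, -20, -16]
0 0.015  -43,v-31  -29,v  0  -16,v  0 [-51, -46, -34, -29, -29]
1 0.009  -23,v-15    6,v 49   34,v121 [-51, -44, -27, -12, 0]
1 0.012  -33,v-14  -21,v -4    6,v 49 [-51, -45, -31, -21, -21]
1 0.015  -39,v -8  -30,v  0  -21,v  0 [-51, -46, -35, -30, -30]
2 0.009  -26,v  0   -5,v 25   24,v 99 [-51, -46, -30, -16, -8]
2 0.012  -46,v-42  -26,v  0   -5,v 25 [-51, -47, -34, -27, -26]
2 0.015  -53,v-47  -41,v-24  -26,v  0 [-51, -49, -39, -36, -39]
```

Request:
drive_tool([
  {"dx": 0, "dy": 0, "dz": 0, "rx": 0, "ry": 0.064, "rz": 0, "fingers": 0},
  {"dx": 0, "dy": 0, "dz": 0, "rx": 0, "ry": 0.064, "rz": 0, "fingers": 0},
  {"dx": 0, "dy": 0, "dz": 0, "rx": 0, "ry": 0.064, "rz": 0, "fingers": 0},
  {"dx": 0, "dy": 0, "dz": 0, "rx": 0, "ry": 0.064, "rz": 0, "fingers": 0},
  {"dx": 0, "dy": 0, "dz": 0, "rx": 0, "ry": -0.022, "rz": 0, "fingers": 0},
])

```text
time: 9.52
tool_pos: [497.0, 260.5, 186.0]
tcp_rot: [[-0.218, 0.976, -0.006], [0.976, 0.218, 0.029], [0.029, -0.0, -1.0]]
force: [0.9, -0.2, -7.8]
grip_width: 11.2
gripper_force: 58.6
```

```bash
python3 -c "
from h import *;quick(2)"
```

```text
9.525 jar [-25.6  45.5 580. ] tilt 0.0293
9.575 jar [-20.8  45.6 587. ] tilt 0.0286
v 96.0
```

Run:
```python
from sim import *
for d in ([-.02]*2,[-.02]*3+[0]*3,[-.02]*4+[0]*3):
    print(d);ens(-20.5,90,.0287,d)
```

```text
[-0.02, -0.02]
0 0.009   -3,v 41   -3,v 46   -2,v 51 [-10]
0 0.012   -4,v 36   -3,v 41   -3,v 46 [-10]
0 0.015   -5,v 31   -4,v 36   -3,v 41 [-10]
1 0.009   -3,v 42   -2,v 47   -2,v 52 [-10]
1 0.012   -4,v 37   -3,v 42   -2,v 47 [-10]
1 0.015   -4,v 32   -4,v 37   -3,v 42 [-10]
2 0.009   -4,v 42   -3,v 47   -2,v 52 [-10]
2 0.012   -4,v 37   -4,v 42   -3,v 47 [-10]
2 0.015   -5,v 31   -4,v 37   -4,v 42 [-11]
[-0.02, -0.02, -0.02, 0, 0, 0]
0 0.009    1,v  0    5,v  1   12,v 24 [-10, 1, 5]
0 0.012   -1,v  0    1,v  0    5,v  1 [-10, 0, 1]
0 0.015   -3,v  0   -1,v  0    1,v  0 [-10, -1, -1]
1 0.009    1,v  0    8,v 15   15,v 32 [-10, 2, 6]
1 0.012   -3,v -4    1,v  0    8,v 15 [-10, 0, 1]
1 0.015   -4,v  0   -1,v  0    1,v  0 [-10, -1, -1]
2 0.009    1,v  0    4,v  0    9,v  9 [-10, 1, 4]
2 0.012   -1,v  0    1,v  0    4,v  0 [-10, 0, 1]
2 0.015   -3,v  0   -1,v  0    1,v  0 [-11, -2, -1]
[-0.02, -0.02, -0.02, -0.02, 0, 0, 0]
0 0.009   -1,v  0    3,v  0    8,v  6 [-10, 1, 3, 3]
0 0.012   -4,v  0    0,v  0    3,v  0 [-10, 0, 0, 0]
0 0.015   -5,v  0   -2,v  0    1,v  0 [-10, -1, -2, -2]
1 0.009    1,v  0    4,v  0   13,v 17 [-10, 2, 4, 4]
1 0.012   -9,v-20    1,v  0    4,v  0 [-10, 0, 1, 1]
1 0.015   -9,v-13   -5,v -1    1,v  0 [-10, -1, -3, -5]
2 0.009   -1,v  0    3,v  0    6,v  0 [-10, 1, 3, 3]
2 0.012   -3,v  0    0,v  0    3,v  0 [-10, 0, 0, 0]
2 0.015   -4,v  0   -2,v  0    1,v  0 [-11, -2, -2, -2]
```

Request:
drive_tool([
  {"dx": 0, "dy": 0, "dz": 0, "rx": 0, "ry": -0.093, "rz": 0, "fingers": 0},
  {"dx": 0, "dy": 0, "dz": 0, "rx": 0, "ry": -0.093, "rz": 0, "fingers": 0},
  {"dx": 0, "dy": 0, "dz": 0, "rx": 0, "ry": -0.093, "rz": 0, "fingers": 0},
  {"dx": 0, "dy": 0, "dz": 0, "rx": 0, "ry": -0.055, "rz": 0, "fingers": 0},
])

```text
time: 10.12
tool_pos: [496.8, 261.2, 186.0]
tcp_rot: [[-0.219, 0.976, -0.001], [0.976, 0.219, 0.003], [0.003, -0.0, -1.0]]
force: [1.1, 0.2, -7.0]
grip_width: 11.3
gripper_force: 58.6
```

```bash
python3 -c "
from h import *;quick(2)"
```

```text
10.125 jar [ -1.8  45.8 567. ] tilt 0.0033
10.175 jar [ -2.1  45.9 561. ] tilt 0.0035
v -6.0
```

Request:
drive_tool([
  {"dx": 0, "dy": 0, "dz": 0, "rx": 0, "ry": -0.005, "rz": 0, "fingers": 0},
  {"dx": 0, "dy": 0, "dz": 0, "rx": 0, "ry": -0.005, "rz": 0, "fingers": 0},
  {"dx": 0, "dy": 0, "dz": 0, "rx": 0, "ry": -0.005, "rz": 0, "fingers": 0},
  {"dx": 0, "dy": 0, "dz": 0, "rx": 0, "ry": -0.005, "rz": 0, "fingers": 0},
])

```text
time: 10.72
tool_pos: [496.8, 261.1, 186.0]
tcp_rot: [[-0.219, 0.976, 0.0], [0.976, 0.219, -0.001], [-0.001, 0.0, -1.0]]
force: [1.1, -0.1, -5.9]
grip_width: 11.5
gripper_force: 58.6
```

```bash
python3 -c "
from h import *;quick(2)"
```

```text
10.725 jar [ -2.   45.8 565. ] tilt -0.001
10.775 jar [ -2.1  45.8 563. ] tilt -0.001
v -2.0
```

The jar is at rest at x of about -2 mm and the carrier is level. I'll hold for about 3 s.

Request:
drive_tool([
  {"ry": 0.002, "dx": 0, "dy": 0, "dz": 0, "rx": 0, "rz": 0, "fingers": 0},
  {"ry": 0.002, "dx": 0, "dy": 0, "dz": 0, "rx": 0, "rz": 0, "fingers": 0},
  {"ry": 0.002, "dx": 0, "dy": 0, "dz": 0, "rx": 0, "rz": 0, "fingers": 0},
  {"ry": 0.002, "dx": 0, "dy": 0, "dz": 0, "rx": 0, "rz": 0, "fingers": 0},
  {"ry": 0.002, "dx": 0, "dy": 0, "dz": 0, "rx": 0, "rz": 0, "fingers": 0},
  {"ry": 0.002, "dx": 0, "dy": 0, "dz": 0, "rx": 0, "rz": 0, "fingers": 0},
  {"ry": 0.002, "dx": 0, "dy": 0, "dz": 0, "rx": 0, "rz": 0, "fingers": 0},
  {"ry": 0.002, "dx": 0, "dy": 0, "dz": 0, "rx": 0, "rz": 0, "fingers": 0},
  {"ry": 0.002, "dx": 0, "dy": 0, "dz": 0, "rx": 0, "rz": 0, "fingers": 0},
  {"ry": 0.002, "dx": 0, "dy": 0, "dz": 0, "rx": 0, "rz": 0, "fingers": 0},
  {"ry": 0.002, "dx": 0, "dy": 0, "dz": 0, "rx": 0, "rz": 0, "fingers": 0},
  {"ry": 0.002, "dx": 0, "dy": 0, "dz": 0, "rx": 0, "rz": 0, "fingers": 0},
  {"ry": 0.002, "dx": 0, "dy": 0, "dz": 0, "rx": 0, "rz": 0, "fingers": 0},
  {"ry": 0.002, "dx": 0, "dy": 0, "dz": 0, "rx": 0, "rz": 0, "fingers": 0},
  {"ry": 0.002, "dx": 0, "dy": 0, "dz": 0, "rx": 0, "rz": 0, "fingers": 0},
  {"ry": 0.002, "dx": 0, "dy": 0, "dz": 0, "rx": 0, "rz": 0, "fingers": 0},
  {"ry": 0.002, "dx": 0, "dy": 0, "dz": 0, "rx": 0, "rz": 0, "fingers": 0},
  {"ry": 0.002, "dx": 0, "dy": 0, "dz": 0, "rx": 0, "rz": 0, "fingers": 0},
  {"ry": 0.002, "dx": 0, "dy": 0, "dz": 0, "rx": 0, "rz": 0, "fingers": 0},
  {"ry": 0.002, "dx": 0, "dy": 0, "dz": 0, "rx": 0, "rz": 0, "fingers": 0},
])

```text
time: 13.32
tool_pos: [496.8, 261.0, 186.0]
tcp_rot: [[-0.219, 0.976, -0.0], [0.976, 0.219, -0.0], [-0.0, -0.0, -1.0]]
force: [0.0, 1.0, -6.5]
grip_width: 11.1
gripper_force: 58.6
```

Request:
drive_tool([
  {"ry": 0, "dx": 0, "dy": 0, "dz": 0, "rx": 0, "rz": 0, "fingers": 0},
  {"ry": 0, "dx": 0, "dy": 0, "dz": 0, "rx": 0, "rz": 0, "fingers": 0},
  {"ry": 0, "dx": 0, "dy": 0, "dz": 0, "rx": 0, "rz": 0, "fingers": 0},
  {"ry": 0, "dx": 0, "dy": 0, "dz": 0, "rx": 0, "rz": 0, "fingers": 0},
])

```text
time: 13.82
tool_pos: [496.8, 261.0, 186.0]
tcp_rot: [[-0.219, 0.976, -0.0], [0.976, 0.219, -0.0], [-0.0, -0.0, -1.0]]
force: [-0.5, -0.9, -6.3]
grip_width: 11.5
gripper_force: 58.6
```

Run:
```python
from h import *;quick(2);look()
from workcell import monitor
goal([449.1,-210.7,186],81.2,monitor.read_state())
# reader re-measure, full depth
for n in("top","side"):
    f=dict(np.load(n+"0.npz"));P=pts(f,f["range_z"]>0)
    q=P[(abs(P[:,2]-40)<6)&(P[:,0]>280)&(P[:,0]<620)&(P[:,1]<20)&(P[:,1]>-400)]
    r=cv2.minAreaRect(q[:,:2].astype(np.float32));print(n,r)
```

```text
13.825 jar [ -2.1  45.9 563. ] tilt -0.0
13.875 jar [ -2.1  45.9 561. ] tilt -0.0
v -0.0
13.93 top jar x,z,n [2.00e-01 4.55e+01 2.50e+02] base z,dz/dx,dz/dy,n [ 7.4062e+00  2.0000e-03 -1.6100e-02  6.4200e+02] win [27.8 54.  15.8] 46
13.97 side jar x,z,n [ -2.1  45.9 565. ] base z,dz/dx,dz/dy,n [ 8.0611e+00 -2.8000e-03 -7.4000e-03  1.0950e+03] win [-22.5  60.3  15.7] 105
pos [496.8 261.1 186. ] tilt(+x down, rad) -0.0 roll -0.0001 F [ 0.1 -0.1 -7.1] w 11.4 59.0
t 14.03 pos [496.8 261.  186. ] d [-0.8997 -0.2996 -0.    ] r [ 0.     -0.      0.7147] z [ 0.  0. -1.]
top ((449.0688171386719, -210.92913818359375), (352.2648620605469, 251.75973510742188), 80.97603607177734)
side ((448.4170227050781, -207.73045349121094), (355.28900146484375, 250.96778869628906), 81.16561126708984)
```

The hold is done, with the jar steady at -2 mm for over 3 s. I'll carry it in two gentle legs with peak acceleration of about 0.04 m/s², and check the jar at rest between them.

Request:
drive_tool([
  {"dx": -0.0006, "dy": 0, "dz": 0, "rx": 0, "ry": 0, "rz": 0, "fingers": 0},
  {"dx": -0.002, "dy": -0.001, "dz": 0, "rx": 0, "ry": 0, "rz": 0, "fingers": 0},
  {"dx": -0.005, "dy": -0.002, "dz": 0, "rx": 0, "ry": 0, "rz": 0, "fingers": 0},
  {"dx": -0.009, "dy": -0.003, "dz": 0, "rx": 0, "ry": 0, "rz": 0, "fingers": 0},
  {"dx": -0.014, "dy": -0.005, "dz": 0, "rx": 0, "ry": 0, "rz": 0, "fingers": 0},
  {"dx": -0.02, "dy": -0.007, "dz": 0, "rx": 0, "ry": 0, "rz": 0, "fingers": 0},
  {"dx": -0.028, "dy": -0.009, "dz": 0, "rx": 0, "ry": 0, "rz": 0, "fingers": 0},
  {"dx": -0.036, "dy": -0.012, "dz": 0, "rx": 0, "ry": 0, "rz": 0, "fingers": 0},
  {"dx": -0.046, "dy": -0.015, "dz": 0, "rx": 0, "ry": 0, "rz": 0, "fingers": 0},
  {"dx": -0.056, "dy": -0.019, "dz": 0, "rx": 0, "ry": 0, "rz": 0, "fingers": 0},
  {"dx": -0.068, "dy": -0.023, "dz": 0, "rx": 0, "ry": 0, "rz": 0, "fingers": 0},
  {"dx": -0.081, "dy": -0.027, "dz": 0, "rx": 0, "ry": 0, "rz": 0, "fingers": 0},
  {"dx": -0.095, "dy": -0.032, "dz": 0, "rx": 0, "ry": 0, "rz": 0, "fingers": 0},
  {"dx": -0.11, "dy": -0.037, "dz": 0, "rx": 0, "ry": 0, "rz": 0, "fingers": 0},
  {"dx": -0.127, "dy": -0.042, "dz": 0, "rx": 0, "ry": 0, "rz": 0, "fingers": 0},
  {"dx": -0.144, "dy": -0.048, "dz": 0, "rx": 0, "ry": 0, "rz": 0, "fingers": 0},
  {"dx": -0.163, "dy": -0.054, "dz": 0, "rx": 0, "ry": 0, "rz": 0, "fingers": 0},
  {"dx": -0.182, "dy": -0.061, "dz": 0, "rx": 0, "ry": 0, "rz": 0, "fingers": 0},
  {"dx": -0.203, "dy": -0.068, "dz": 0, "rx": 0, "ry": 0, "rz": 0, "fingers": 0},
  {"dx": -0.225, "dy": -0.075, "dz": 0, "rx": 0, "ry": 0, "rz": 0, "fingers": 0},
])

```text
time: 16.52
tool_pos: [484.8, 142.3, 186.0]
tcp_rot: [[-0.219, 0.976, 0.0], [0.976, 0.219, -0.0], [-0.0, 0.0, -1.0]]
force: [0.0, -0.2, -6.7]
grip_width: 11.2
gripper_force: 58.6
```

Request:
drive_tool([
  {"dx": -0.022, "dy": -0.007, "dz": 0, "rx": 0, "ry": 0, "rz": 0, "fingers": 0},
  {"dx": -0.043, "dy": -0.014, "dz": 0, "rx": 0, "ry": 0, "rz": 0, "fingers": 0},
  {"dx": -0.062, "dy": -0.021, "dz": 0, "rx": 0, "ry": 0, "rz": 0, "fingers": 0},
  {"dx": -0.081, "dy": -0.027, "dz": 0, "rx": 0, "ry": 0, "rz": 0, "fingers": 0},
  {"dx": -0.098, "dy": -0.033, "dz": 0, "rx": 0, "ry": 0, "rz": 0, "fingers": 0},
  {"dx": -0.115, "dy": -0.038, "dz": 0, "rx": 0, "ry": 0, "rz": 0, "fingers": 0},
  {"dx": -0.13, "dy": -0.043, "dz": 0, "rx": 0, "ry": 0, "rz": 0, "fingers": 0},
  {"dx": -0.144, "dy": -0.048, "dz": 0, "rx": 0, "ry": 0, "rz": 0, "fingers": 0},
  {"dx": -0.157, "dy": -0.052, "dz": 0, "rx": 0, "ry": 0, "rz": 0, "fingers": 0},
  {"dx": -0.169, "dy": -0.056, "dz": 0, "rx": 0, "ry": 0, "rz": 0, "fingers": 0},
  {"dx": -0.179, "dy": -0.06, "dz": 0, "rx": 0, "ry": 0, "rz": 0, "fingers": 0},
  {"dx": -0.189, "dy": -0.063, "dz": 0, "rx": 0, "ry": 0, "rz": 0, "fingers": 0},
  {"dx": -0.197, "dy": -0.066, "dz": 0, "rx": 0, "ry": 0, "rz": 0, "fingers": 0},
  {"dx": -0.205, "dy": -0.068, "dz": 0, "rx": 0, "ry": 0, "rz": 0, "fingers": 0},
  {"dx": -0.211, "dy": -0.07, "dz": 0, "rx": 0, "ry": 0, "rz": 0, "fingers": 0},
  {"dx": -0.216, "dy": -0.072, "dz": 0, "rx": 0, "ry": 0, "rz": 0, "fingers": 0},
  {"dx": -0.22, "dy": -0.073, "dz": 0, "rx": 0, "ry": 0, "rz": 0, "fingers": 0},
  {"dx": -0.223, "dy": -0.074, "dz": 0, "rx": 0, "ry": 0, "rz": 0, "fingers": 0},
  {"dx": -0.2245, "dy": -0.075, "dz": 0, "rx": 0, "ry": 0, "rz": 0, "fingers": 0},
  {"dx": -0.225, "dy": -0.075, "dz": 0, "rx": 0, "ry": 0, "rz": 0, "fingers": 0},
])

```text
time: 19.02
tool_pos: [472.8, 25.1, 186.0]
tcp_rot: [[-0.219, 0.976, -0.0], [0.976, 0.219, 0.0], [0.0, -0.0, -1.0]]
force: [1.1, 0.9, -5.4]
grip_width: 11.4
gripper_force: 58.6
```

Run:
```python
from h import *;quick(2);look()
from workcell import monitor
goal([448.5,-210,186],81.1,monitor.read_state())
```

```text
19.025 jar [ -2.2  46.  410. ] tilt 0.0
19.075 jar [ -2.4  46.  412. ] tilt 0.0
v -4.0
19.12 top jar x,z,n [ -0.6  45.5 265. ] base z,dz/dx,dz/dy,n [ 7.6644e+00 -1.7000e-03  1.4000e-03  6.6200e+02] win [-4.5 67.2 16.7] 14
19.18 side jar x,z,n [ -1.9  46.2 411. ] base z,dz/dx,dz/dy,n [ 8.0546e+00  1.7000e-03 -7.6000e-03  8.0500e+02] win [-18.9  56.3  16.2] 125
pos [472.9  25.1 186. ] tilt(+x down, rad) 0.0 roll 0.0001 F [ 0.8 -0.8 -5.8] w 11.0 59.0
t 19.23 pos [472.9  25.1 186. ] d [-0.4482 -0.1506 -0.    ] r [ 2.000e-04 -0.000e+00  7.183e-01] z [ 1.e-04  0.e+00 -1.e+00]
```

Request:
drive_tool([
  {"dx": -0.0006, "dy": 0, "dz": 0, "rx": 0, "ry": 0, "rz": 0.001, "fingers": 0},
  {"dx": -0.002, "dy": -0.001, "dz": 0, "rx": 0, "ry": 0, "rz": 0.003, "fingers": 0},
  {"dx": -0.005, "dy": -0.002, "dz": 0, "rx": 0, "ry": 0, "rz": 0.008, "fingers": 0},
  {"dx": -0.009, "dy": -0.003, "dz": 0, "rx": 0, "ry": 0, "rz": 0.014, "fingers": 0},
  {"dx": -0.014, "dy": -0.005, "dz": 0, "rx": 0, "ry": 0, "rz": 0.022, "fingers": 0},
  {"dx": -0.02, "dy": -0.007, "dz": 0, "rx": 0, "ry": 0, "rz": 0.032, "fingers": 0},
  {"dx": -0.028, "dy": -0.009, "dz": 0, "rx": 0, "ry": 0, "rz": 0.045, "fingers": 0},
  {"dx": -0.036, "dy": -0.012, "dz": 0, "rx": 0, "ry": 0, "rz": 0.057, "fingers": 0},
  {"dx": -0.046, "dy": -0.015, "dz": 0, "rx": 0, "ry": 0, "rz": 0.073, "fingers": 0},
  {"dx": -0.056, "dy": -0.019, "dz": 0, "rx": 0, "ry": 0, "rz": 0.089, "fingers": 0},
  {"dx": -0.068, "dy": -0.023, "dz": 0, "rx": 0, "ry": 0, "rz": 0.109, "fingers": 0},
  {"dx": -0.081, "dy": -0.027, "dz": 0, "rx": 0, "ry": 0, "rz": 0.129, "fingers": 0},
  {"dx": -0.095, "dy": -0.032, "dz": 0, "rx": 0, "ry": 0, "rz": 0.152, "fingers": 0},
  {"dx": -0.11, "dy": -0.037, "dz": 0, "rx": 0, "ry": 0, "rz": 0.176, "fingers": 0},
  {"dx": -0.127, "dy": -0.042, "dz": 0, "rx": 0, "ry": 0, "rz": 0.203, "fingers": 0},
  {"dx": -0.144, "dy": -0.048, "dz": 0, "rx": 0, "ry": 0, "rz": 0.23, "fingers": 0},
  {"dx": -0.163, "dy": -0.054, "dz": 0, "rx": 0, "ry": 0, "rz": 0.26, "fingers": 0},
  {"dx": -0.182, "dy": -0.061, "dz": 0, "rx": 0, "ry": 0, "rz": 0.29, "fingers": 0},
  {"dx": -0.203, "dy": -0.068, "dz": 0, "rx": 0, "ry": 0, "rz": 0.324, "fingers": 0},
  {"dx": -0.225, "dy": -0.075, "dz": 0, "rx": 0, "ry": 0, "rz": 0.359, "fingers": 0},
])

```text
time: 21.72
tool_pos: [460.8, -93.7, 186.0]
tcp_rot: [[-0.031, 1.0, -0.0], [1.0, 0.031, -0.0], [-0.0, -0.0, -1.0]]
force: [-0.1, -0.1, -7.0]
grip_width: 11.2
gripper_force: 58.6
```

Request:
drive_tool([
  {"dx": -0.023, "dy": -0.003, "dz": 0, "rx": 0, "ry": 0, "rz": 0.035, "fingers": 0},
  {"dx": -0.045, "dy": -0.006, "dz": 0, "rx": 0, "ry": 0, "rz": 0.069, "fingers": 0},
  {"dx": -0.064, "dy": -0.009, "dz": 0, "rx": 0, "ry": 0, "rz": 0.099, "fingers": 0},
  {"dx": -0.084, "dy": -0.0115, "dz": 0, "rx": 0, "ry": 0, "rz": 0.129, "fingers": 0},
  {"dx": -0.102, "dy": -0.014, "dz": 0, "rx": 0, "ry": 0, "rz": 0.157, "fingers": 0},
  {"dx": -0.119, "dy": -0.0165, "dz": 0, "rx": 0, "ry": 0, "rz": 0.183, "fingers": 0},
  {"dx": -0.135, "dy": -0.0185, "dz": 0, "rx": 0, "ry": 0, "rz": 0.207, "fingers": 0},
  {"dx": -0.15, "dy": -0.0205, "dz": 0, "rx": 0, "ry": 0, "rz": 0.23, "fingers": 0},
  {"dx": -0.163, "dy": -0.0225, "dz": 0, "rx": 0, "ry": 0, "rz": 0.25, "fingers": 0},
  {"dx": -0.1755, "dy": -0.024, "dz": 0, "rx": 0, "ry": 0, "rz": 0.269, "fingers": 0},
  {"dx": -0.187, "dy": -0.0255, "dz": 0, "rx": 0, "ry": 0, "rz": 0.286, "fingers": 0},
  {"dx": -0.197, "dy": -0.027, "dz": 0, "rx": 0, "ry": 0, "rz": 0.302, "fingers": 0},
  {"dx": -0.205, "dy": -0.028, "dz": 0, "rx": 0, "ry": 0, "rz": 0.315, "fingers": 0},
  {"dx": -0.213, "dy": -0.029, "dz": 0, "rx": 0, "ry": 0, "rz": 0.327, "fingers": 0},
  {"dx": -0.219, "dy": -0.03, "dz": 0, "rx": 0, "ry": 0, "rz": 0.337, "fingers": 0},
  {"dx": -0.225, "dy": -0.031, "dz": 0, "rx": 0, "ry": 0, "rz": 0.345, "fingers": 0},
  {"dx": -0.229, "dy": -0.0315, "dz": 0, "rx": 0, "ry": 0, "rz": 0.351, "fingers": 0},
  {"dx": -0.232, "dy": -0.032, "dz": 0, "rx": 0, "ry": 0, "rz": 0.355, "fingers": 0},
  {"dx": -0.2335, "dy": -0.032, "dz": 0, "rx": 0, "ry": 0, "rz": 0.358, "fingers": 0},
  {"dx": -0.234, "dy": -0.032, "dz": 0, "rx": 0, "ry": 0, "rz": 0.359, "fingers": 0},
])

```text
time: 24.22
tool_pos: [448.8, -210.3, 186.0]
tcp_rot: [[0.155, 0.988, 0.0], [0.988, -0.155, -0.0], [0.0, 0.0, -1.0]]
force: [0.8, -0.0, -6.7]
grip_width: 11.3
gripper_force: 58.5
```

Run:
```python
from h import *;look('over')
from workcell import monitor
goal([448.5,-210,146],81.1,monitor.read_state())
```

```text
24.23 top jar x,z,n [  1.2  45.5 387. ] base z,dz/dx,dz/dy,n [7.7794e+00 6.0000e-04 3.1000e-03 7.3300e+02] win [-15.7  49.3  15.6] 56
24.27 side jar x,z,n [ -1.4  45.8 286. ] base z,dz/dx,dz/dy,n [ 8.4205e+00 -1.3000e-03 -5.6000e-03  6.0600e+02] win [-20.7  66.5  16.6] 60
pos [ 448.8 -210.3  186. ] tilt(+x down, rad) 0.0 roll 0.0 F [-0.   1.1 -7.2] w 11.2 59.0
t 24.32 pos [ 448.7 -210.3  186. ] d [ 0.0005 -0.0006  0.08  ] r [ 0.     -0.      0.0002] z [ 0.  0. -1.]
```

View pics/over_side.png

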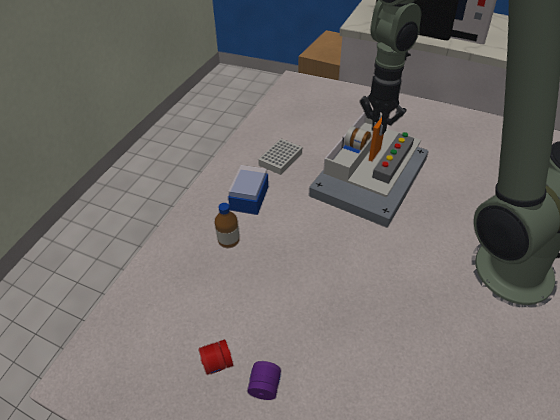

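The carrier is over the reader and aligned with it. The jar at (355,137) sits on the window at x of about 0. Lowering now.

Request:
drive_tool([
  {"dx": 0, "dy": 0, "dz": 0.003, "rx": 0, "ry": 0, "rz": 0, "fingers": 0},
  {"dx": 0, "dy": 0, "dz": 0.008, "rx": 0, "ry": 0, "rz": 0, "fingers": 0},
  {"dx": 0, "dy": 0, "dz": 0.014, "rx": 0, "ry": 0, "rz": 0, "fingers": 0},
  {"dx": 0, "dy": 0, "dz": 0.021, "rx": 0, "ry": 0, "rz": 0, "fingers": 0},
  {"dx": 0, "dy": 0, "dz": 0.028, "rx": 0, "ry": 0, "rz": 0, "fingers": 0},
  {"dx": 0, "dy": 0, "dz": 0.035, "rx": 0, "ry": 0, "rz": 0, "fingers": 0},
  {"dx": 0, "dy": 0, "dz": 0.042, "rx": 0, "ry": 0, "rz": 0, "fingers": 0},
  {"dx": 0, "dy": 0, "dz": 0.049, "rx": 0, "ry": 0, "rz": 0, "fingers": 0},
  {"dx": 0, "dy": 0, "dz": 0.055, "rx": 0, "ry": 0, "rz": 0, "fingers": 0},
  {"dx": 0, "dy": 0, "dz": 0.06, "rx": 0, "ry": 0, "rz": 0, "fingers": 0},
  {"dx": 0, "dy": 0, "dz": 0.064, "rx": 0, "ry": 0, "rz": 0, "fingers": 0},
  {"dx": 0, "dy": 0, "dz": 0.067, "rx": 0, "ry": 0, "rz": 0, "fingers": 0},
  {"dx": 0, "dy": 0, "dz": 0.07, "rx": 0, "ry": 0, "rz": 0, "fingers": 0},
  {"dx": 0, "dy": 0, "dz": 0.072, "rx": 0, "ry": 0, "rz": 0, "fingers": 0},
  {"dx": 0, "dy": 0, "dz": 0.074, "rx": 0, "ry": 0, "rz": 0, "fingers": 0},
  {"dx": 0, "dy": 0, "dz": 0.075, "rx": 0, "ry": 0, "rz": 0, "fingers": 0},
  {"dx": 0, "dy": 0, "dz": 0.076, "rx": 0, "ry": 0, "rz": 0, "fingers": 0},
  {"dx": 0, "dy": 0, "dz": 0.076, "rx": 0, "ry": 0, "rz": 0, "fingers": 0},
])

```text
time: 26.58
tool_pos: [448.7, -210.3, 148.0]
tcp_rot: [[0.155, 0.988, -0.0], [0.988, -0.155, 0.0], [0.0, -0.0, -1.0]]
force: [-0.2, 0.2, -7.4]
grip_width: 11.5
gripper_force: 58.6
```

Request:
drive_tool([
  {"dx": 0, "dy": 0, "dz": 0.0005, "rx": 0, "ry": 0, "rz": 0, "fingers": 0},
  {"dx": 0, "dy": 0, "dz": 0.001, "rx": 0, "ry": 0, "rz": 0, "fingers": 0},
  {"dx": 0, "dy": 0, "dz": 0.0015, "rx": 0, "ry": 0, "rz": 0, "fingers": 0},
  {"dx": 0, "dy": 0, "dz": 0.002, "rx": 0, "ry": 0, "rz": 0, "fingers": 0},
  {"dx": 0, "dy": 0, "dz": 0.002, "rx": 0, "ry": 0, "rz": 0, "fingers": 0},
])

```text
time: 27.2
tool_pos: [448.7, -210.3, 146.9]
tcp_rot: [[0.155, 0.988, -0.0], [0.988, -0.155, 0.0], [0.0, -0.0, -1.0]]
force: [-0.1, -0.4, -6.3]
grip_width: 11.4
gripper_force: 58.6
```

Request:
drive_tool([
  {"dx": 0, "dy": 0, "dz": 0.0005, "rx": 0, "ry": 0, "rz": 0, "fingers": 0},
  {"dx": 0, "dy": 0, "dz": 0.001, "rx": 0, "ry": 0, "rz": 0, "fingers": 0},
  {"dx": 0, "dy": 0, "dz": 0.001, "rx": 0, "ry": 0, "rz": 0, "fingers": 0},
])

```text
time: 27.58
tool_pos: [448.7, -210.4, 146.5]
tcp_rot: [[0.155, 0.988, 0.0], [0.988, -0.155, -0.0], [-0.0, 0.0, -1.0]]
force: [-1.2, -0.6, -5.6]
grip_width: 11.5
gripper_force: 58.6
```

Request:
drive_tool([
  {"dx": 0, "dy": 0, "dz": 0.0005, "rx": 0, "ry": 0, "rz": 0, "fingers": 0},
  {"dx": 0, "dy": 0, "dz": 0.0005, "rx": 0, "ry": 0, "rz": 0, "fingers": 0},
])

```text
time: 27.82
tool_pos: [448.7, -210.4, 146.4]
tcp_rot: [[0.155, 0.988, -0.0], [0.988, -0.155, -0.0], [-0.0, -0.0, -1.0]]
force: [-1.2, 1.1, -2.9]
grip_width: 11.4
gripper_force: 59.1
```

Request:
drive_tool([
  {"dx": 0, "dy": 0, "dz": 0.0005, "rx": 0, "ry": 0, "rz": 0, "fingers": 0},
  {"dx": 0, "dy": 0, "dz": 0.0005, "rx": 0, "ry": 0, "rz": 0, "fingers": 0},
])

```text
time: 28.08
tool_pos: [448.6, -210.3, 146.4]
tcp_rot: [[0.155, 0.988, -0.0], [0.988, -0.155, -0.0], [-0.0, 0.0, -1.0]]
force: [-3.5, 1.1, 1.4]
grip_width: 11.6
gripper_force: 59.7
```

Request:
drive_tool([
  {"dx": 0, "dy": 0, "dz": 0, "rx": 0, "ry": 0, "rz": 0, "fingers": 0.15},
  {"dx": 0, "dy": 0, "dz": 0, "rx": 0, "ry": 0, "rz": 0, "fingers": 0.2},
  {"dx": 0, "dy": 0, "dz": 0, "rx": 0, "ry": 0, "rz": 0, "fingers": 0.3},
  {"dx": 0, "dy": 0, "dz": 0, "rx": 0, "ry": 0, "rz": 0, "fingers": 0.35},
  {"dx": 0, "dy": 0, "dz": 0, "rx": 0, "ry": 0, "rz": 0, "fingers": 0.4},
  {"dx": 0, "dy": 0, "dz": 0, "rx": 0, "ry": 0, "rz": 0, "fingers": 0.4},
])

```text
time: 28.82
tool_pos: [448.8, -210.4, 146.0]
tcp_rot: [[0.155, 0.988, 0.0], [0.988, -0.155, -0.0], [-0.0, 0.0, -1.0]]
force: [-0.1, 0.4, -0.1]
grip_width: 34.2
gripper_force: 0.0
```

Run:
```python
from h import *;look('rel')
```

```text
28.82 top jar x,z,n [  1.5  46.3 349. ] base z,dz/dx,dz/dy,n [ 8.2759e+00  2.1000e-03 -1.1100e-02  7.0100e+02] win [-20.4  52.5  16.1] 43
28.88 side jar x,z,n [ -1.2  47.1 277. ] base z,dz/dx,dz/dy,n [ 8.8022e+00 -2.7000e-03 -2.9000e-03  5.5500e+02] win [-21.1  64.9  17.2] 60
pos [ 448.7 -210.4  146. ] tilt(+x down, rad) -0.0 roll 0.0 F [0.4 0.7 0.3] w 34.5 0.0
```

Released with no force left on the tool, and the jar is still centred. Retreating straight up.

Request:
drive_tool([
  {"dx": 0, "dy": 0, "dz": -0.01, "rx": 0, "ry": 0, "rz": 0, "fingers": 0.4},
  {"dx": 0, "dy": 0, "dz": -0.03, "rx": 0, "ry": 0, "rz": 0, "fingers": 0.4},
  {"dx": 0, "dy": 0, "dz": -0.06, "rx": 0, "ry": 0, "rz": 0, "fingers": 0.4},
  {"dx": 0, "dy": 0, "dz": -0.1, "rx": 0, "ry": 0, "rz": 0, "fingers": 0.4},
  {"dx": 0, "dy": 0, "dz": -0.14, "rx": 0, "ry": 0, "rz": 0, "fingers": 0.4},
  {"dx": 0, "dy": 0, "dz": -0.18, "rx": 0, "ry": 0, "rz": 0, "fingers": 0.4},
  {"dx": 0, "dy": 0, "dz": -0.2, "rx": 0, "ry": 0, "rz": 0, "fingers": 0.4},
  {"dx": 0, "dy": 0, "dz": -0.2, "rx": 0, "ry": 0, "rz": 0, "fingers": 0.4},
  {"dx": 0, "dy": 0, "dz": -0.2, "rx": 0, "ry": 0, "rz": 0, "fingers": 0.4},
  {"dx": 0, "dy": 0, "dz": -0.2, "rx": 0, "ry": 0, "rz": 0, "fingers": 0.4},
])

```text
time: 30.18
tool_pos: [448.3, -210.1, 245.2]
tcp_rot: [[0.155, 0.988, -0.001], [0.988, -0.155, 0.001], [0.001, -0.001, -1.0]]
force: [-0.6, 0.4, 0.2]
grip_width: 33.8
gripper_force: 0.0
```

Run:
```python
from h import *;from workcell import monitor,cams
s0=monitor.read_state()
s=dict(tool_pos=[448.7,-210.4,146.4],tcp_rot=np.array([[.155,.988,0],[.988,-.155,0],[0,0,-1]]))
for c in("top","side"):
    f=cams.grab_frame(c);q=cpts(f,s);p=pts(f,hue(f,5,20,150,120));p=p[(p[:,2]>158)&(p[:,2]<172)&(abs(p[:,0]-449)<60)&(abs(p[:,1]+210)<60)]
    print(c,"jar",jar(q),"base",fit(q));
    if len(p)>10: print(cv2.minAreaRect(p[:,:2].astype(np.float32)),p[:,2].mean())
    cv2.imwrite(f"pics/end_{c}.png",f["frame"][:,:,::-1])
print(s0["time"],np.round(s0["tool_pos"],1))
```

```text
top jar [  1.5  45.6 408. ] base [7.9284e+00 1.2000e-03 3.8000e-03 8.4100e+02]
((449.73211669921875, -208.48037719726562), (60.371070861816406, 11.034912109375), 80.6422348022461) 165.29514994594211
side jar [ -1.4  46.4 275. ] base [ 8.2034e+00 -2.5000e-03 -1.2200e-02  5.8600e+02]
((448.2015686035156, -210.78970336914062), (70.70237731933594, 12.707223892211914), 81.80558013916016) 165.2453095714566
30.175 [ 448.3 -210.1  245.2]
```

View pics/end_side.png

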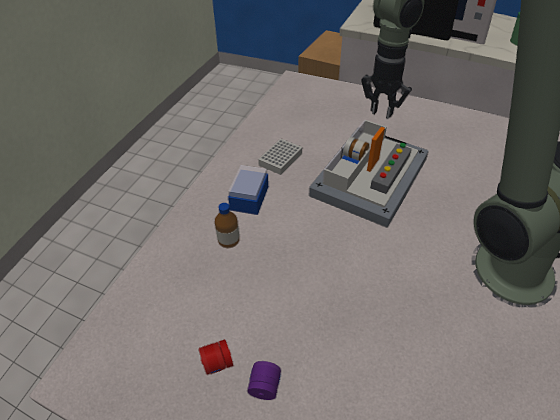

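The carrier sits flat on the reader with its fin at (376,148). The jar is on the window at (355,148), the gripper is clear, and the bystanders haven't moved.

```bash
python3 -c "
from workcell import robot;print(robot.job_done())"
```

```text
the job is handed in; nothing more can be done
None
```

The job is handed in (no verdict came back): the carrier is released flat on the reader, lined up within a few millimetres, with the jar within about 2 mm of the window centre, after about 30 s of the 72 s allowed.

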